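Feel for the binding hinge among three clock-case doors

ROBOT

A 6-joint arm with a two-finger parallel gripper is mounted at the origin on the work surface. World frame = base frame: x ahead of the robot, y to its left, z up, the work surface at z = 0. Lengths are in m, angles in rad, forces in N, time in s.
With the tool pointing down it reaches from about 0.375 to 0.9 m from the base axis. Payload 3.1 kg.
Tool frame: the origin (TCP) lies on the centre line of the jaws, within the pads' length; the fingertips stand robot.tip_reach ahead of it and the grasp point (between the pads) lies 8 mm behind it (robot.tip_reach is the distance from the TCP to the fingertips, in m); z points along the fingers, y is the line along which they close (so a half turn about z gives the same grasp; the last joint's range is limited). The gripper opens to 87 mm and grips with 3 to 60 N. Pads are 19 mm wide; open, the fingers measure 117 mm over their backs; the gripper's body (75 mm by 190 mm) begins 51 mm behind the grasp point.
Start: joints at [1.022, 0.527, 1.433, -0, 1.181, -0.178], TCP at [0.226, 0.583, 0.203] pointing down, gripper open.
Joint ranges: [-3.08, 3.08], [-0.75, 2.2], [0.22, 2.44], [-1.43, 4.57], [0, 2.65], [-2.85, 2.85]. Speed limits (rad/s): [2.79, 2.79, 3.14, 3.14, 3.14, 3.14].

INTERFACE

Orientations are given as a unit quaternion [x, y, z, w].
In Python, from rig import robot gives the robot as it stands.
- The arm moves only by the tool jog_arm, never from a script. Its argument "motion" is one flat list of numbers, 7 for each row, row after row: the shift along the tool's x, y, z scaled (see below), then the turn, a rotation vector about the tool's x, y, z scaled (see below), then the gripper's target within -1 to 1 (shut at 1, half-way at 0, fully open at -1). In form: [x, y, z, rx, ry, rz, hand, x, y, z, rx, ry, rz, hand, ...]. A call has 1 to 12 rows; each row shifts and turns the commanded pose from where the row before left it, along the tool's axes as they then stand; what a row does not reach is not made up. The controller multiplies each number of a shift by 4 cm and each number of a turn by 4 degrees. A row lasts 1/8 s, in which the tool goes at most 62.5 mm and 10.7 degrees, less where a joint would pass 70% of its speed; a pose out of reach is approached as far as the arm can. A call with a number of a shift or a turn outside -1 to 1 is refused whole. A call with a gripper value outside its range is refused whole. The fingers move at their own pace and stop on an object; "grip_force" is the grip in N (left out, the last holds). Time passes only in rows, so rows that do not move let the fingers close. It gives the time, the measured TCP pose, the force, the opening and the grip force at its end, in the units of the state.
- robot.get_obs(): the state, without advancing time (a new reading comes with each control period).
- robot.camera(name): name is "side" or "top" or "wrist"; returns the picture (420x560x3 uint8, blue, green, red); there is no depth.
- robot.calibration(name): a dict with "fx", "fy", "cx", "cy" (pixels), "R" (3x3) and "t" (3): a world point X has camera coordinates R X + t; the wrist camera has in their place "T_tool_cam" (4x4, takes a point from camera to tool coordinates, whose origin is the TCP and whose axes are the flange's). Camera axes: x right, y down, z forward; pixel columns grow to the right and rows downward; lengths in m; the calibration is good to about 2 mm. The wrist camera is an equidistant fisheye: a pixel r from the principal point sees the ray r / f radians off the axis. A picture is of the moment at which its call begins: read the wrist's pose just before it. calibration takes no time and is no camera call.
- robot.hand_in(): hands the job in; it is judged then, once.
The state is a dict: "time": time; "q": joint angles; "joint_velocities": joint speeds; "joint_torque": joint torques, N m; "position": TCP position; "tool_rot": TCP orientation; "ft_force": force on the tool from outside, world axes, zero at the start; "moment": the same for the moment, N m; "grip_width": finger opening in m; "grip_force": force on a finger pad.
Only numpy, scipy, OpenCV 4.12 (cv2) and the standard library are available. Lean on these libraries where they do the work, as an engineer would, in place of code of your own. Each camera call takes 0.05 s, during which the arm holds its last target. There are 200 camera calls.

TASK

The doors of these three clock cases have just been re-hinged and one of them binds. Starting with the case at the robot's left and going on to the right, ease each door open with a fingertip behind its tongue, without pinching it, to feel how its hinge runs: swing a door that runs freely right round to its stop and leave it open, but do not force the one that binds part-way; shut that door fully again, so that I can see which hinge to rework. Leave the other things on the bench alone.

Things in the scene. Friction and masses are not known exactly. Their poses are not given: they have to be found in the camera images.
- board: Wooden bench board, 200 mm deep (x) by 470 mm (y), 18 mm thick, fixed to the bench, with cleats in which three clock cases are held fast. Origin at the centre of its underside; x points away from the robot, y to the robot's left, along the row of cases.
- case_left: Dark wooden desk-clock case with a brass door at the robot's left (+y), fixed: 62 mm deep (x), 78 mm wide (y), 75 mm high, its front and door towards +x, away from the robot. Origin under the middle of its front, axes as the board's. Cases stand 150 mm apart, 72 mm clear between them. The work is delicate: more than about 20 N of push, pull or squeeze on door or case is forcing it.
- hinge_left (a point): Point on the upright hinge axis of the case at the robot's left (+y), at the height of its tongue, 40 mm above the case's underside: at the front corner on the robot's left (+y), 3.5 mm ahead and 40.5 mm left of the case's origin. z up, the axis; x, y as the case's.
- tongue_left (a point): Pull tongue of the brass door at the robot's left (+y): flat strip in the door's plane, 5 mm thick, 20 mm high, standing 39 mm out past the door's free edge (robot's right, beside the case), with an upright 9 mm bead at its end. This point moves with the door, 104 mm from the hinge axis, 23 mm past the door plate (4 mm thick, 66 mm high). y runs to the hinge, x out of the door's face.
- door_left (a joint): Angle of the door at the robot's left (+y), rad: 0 shut on the case, growing as the free edge swings out (+x), 1.75 the hinge's hard stop. It stays where it is left. A sound hinge takes a light, even 1 to 3 N at the tongue all the way. In one of the three, any of them, a hidden burr binds from somewhere between 0.5 and 1.0 rad on: resistance climbs steeply and springily, past 12 N within 0.2 rad. Told only by feel.
- case_middle: Dark wooden desk-clock case with a brass door in the middle, fixed: 62 mm deep (x), 78 mm wide (y), 75 mm high, its front and door towards +x, away from the robot. Origin under the middle of its front, axes as the board's. Cases stand 150 mm apart, 72 mm clear between them. The work is delicate: more than about 20 N of push, pull or squeeze on door or case is forcing it.
- hinge_middle (a point): Point on the upright hinge axis of the case in the middle, at the height of its tongue, 40 mm above the case's underside: at the front corner on the robot's left (+y), 3.5 mm ahead and 40.5 mm left of the case's origin. z up, the axis; x, y as the case's.
- tongue_middle (a point): Pull tongue of the brass door in the middle: flat strip in the door's plane, 5 mm thick, 20 mm high, standing 39 mm out past the door's free edge (robot's right, beside the case), with an upright 9 mm bead at its end. This point moves with the door, 104 mm from the hinge axis, 23 mm past the door plate (4 mm thick, 66 mm high). y runs to the hinge, x out of the door's face.
- door_middle (a joint): Angle of the door in the middle, rad: 0 shut on the case, growing as the free edge swings out (+x), 1.75 the hinge's hard stop. It stays where it is left. A sound hinge takes a light, even 1 to 3 N at the tongue all the way. In one of the three, any of them, a hidden burr binds from somewhere between 0.5 and 1.0 rad on: resistance climbs steeply and springily, past 12 N within 0.2 rad. Told only by feel.
- case_right: Dark wooden desk-clock case with a brass door at the robot's right (-y), fixed: 62 mm deep (x), 78 mm wide (y), 75 mm high, its front and door towards +x, away from the robot. Origin under the middle of its front, axes as the board's. Cases stand 150 mm apart, 72 mm clear between them. The work is delicate: more than about 20 N of push, pull or squeeze on door or case is forcing it.
- hinge_right (a point): Point on the upright hinge axis of the case at the robot's right (-y), at the height of its tongue, 40 mm above the case's underside: at the front corner on the robot's left (+y), 3.5 mm ahead and 40.5 mm left of the case's origin. z up, the axis; x, y as the case's.
- tongue_right (a point): Pull tongue of the brass door at the robot's right (-y): flat strip in the door's plane, 5 mm thick, 20 mm high, standing 39 mm out past the door's free edge (robot's right, beside the case), with an upright 9 mm bead at its end. This point moves with the door, 104 mm from the hinge axis, 23 mm past the door plate (4 mm thick, 66 mm high). y runs to the hinge, x out of the door's face.
- door_right (a joint): Angle of the door at the robot's right (-y), rad: 0 shut on the case, growing as the free edge swings out (+x), 1.75 the hinge's hard stop. It stays where it is left. A sound hinge takes a light, even 1 to 3 N at the tongue all the way. In one of the three, any of them, a hidden burr binds from somewhere between 0.5 and 1.0 rad on: resistance climbs steeply and springily, past 12 N within 0.2 rad. Told only by feel.
- oil: Small amber oil bottle, 28 mm across, 62 mm high, standing on the board just behind the cases; a bystander to be left alone. Origin: centre of its underside.
- punch: Steel riveting punch, 9 mm square, 88 mm long, lying on the board just behind the cases; a bystander to be left alone. Origin: middle of its underside.
- hammer: Hammer lying left of the board; a bystander to be left alone. Origin: middle of its underside.
- jar: Brown stoneware jar, 95 mm across, 126 mm high; a bystander to be left alone. Origin: centre of its underside.
- block: Steel bench block, 65 x 65 x 22 mm; a bystander to be left alone. Origin: centre of its underside.
- triblet: Ring triblet: tapered steel rod upright in a round wooden foot 70 mm across, 190 mm high; a bystander to be left alone. Origin: centre of its underside.
- pliers: Pliers with rubber grips, 150 mm long; a bystander to be left alone. Origin: near its middle, on the bench.

How it is judged:
On the way, in this order (a step that is already met when the one before it is completed fails the run):
1. the left door is eased open (value of joint door_left above 0.4 rad), for 0.1 s.
2. the middle door is eased open (value of joint door_middle above 0.4 rad), for 0.1 s.
3. the right door is eased open (value of joint door_right above 0.4 rad), for 0.1 s.
At the end, for the whole second after the job is handed in: The two doors that run freely stand open at their stop (more than 1.6 rad of 1.75), the door whose hinge binds is fully shut (under 0.05 rad), all doors at rest (((value of joint door_left below 0.05 rad and value of joint each of door_middle, door_right above 1.6 rad) or (value of joint each of door_left, door_right above 1.6 rad and value of joint door_middle below 0.05 rad) or (value of joint each of door_left, door_middle above 1.6 rad and value of joint door_right below 0.05 rad)) and velocity of joint door_left between -0.05 and 0.05 rad/s and velocity of joint door_middle between -0.05 and 0.05 rad/s and velocity of joint door_right between -0.05 and 0.05 rad/s); the robot touches nothing.
It fails at once if a door or case is forced: over 25 N of push or squeeze from the fingers (contact force between the fingers and case_left above 25 N or contact force between the fingers and case_middle above 25 N or contact force between the fingers and case_right above 25 N).
It fails at once if a door or case is forced: more than 25 N from the arm (contact force between the arm and case_left above 25 N or contact force between the arm and case_middle above 25 N or contact force between the arm and case_right above 25 N).
It fails at once if a bystander is shifted by more than 15 mm or tipped (distance of any of oil, punch, hammer, jar, block, triblet, pliers from where it was at the start of the episode above 0.015 m or angle between any of oil, punch, hammer, jar, block, triblet, pliers's own z axis and vertical above 0.3 rad).
It also fails if it takes over 72 s, if anything falls off the work surface, if the arm or the gripper's body presses on something with over 40 N, if the wrist force passes 120 N, or if a joint passes its speed limit or range.

## Working session

There is one attempt and no reset: what is moved stays moved. The work goes in short steps, Python scripts to look and compute and a tool call to move; the robot and the scene stay as the last step left them, time stands still between calls to the robot, and variables do not carry over. Pictures are saved under pics/ and viewed, at most 10 in all, crops included, and the job is handed in when it is done.

Besides the shell and the picture viewer there is one more tool, called after "Request:" by a JSON object that holds its "method" and its "body", one argument or row to a line. jog_arm: Moves the arm, as the interface text tells. Shifts and turns lie within -1 to 1; 1 stands for 4 cm of shift or 4 degrees of turn. Its arguments: {"type":"object","properties":{"motion":{"type":"array","items":{"type":"number"}},"grip_force":{"type":"number"}},"required":["motion"]}

```bash
ls; mkdir -p pics; python3 - <<'E'
from rig import robot
import cv2
print(robot.get_obs()); print(robot.tip_reach)
for n in ("top","side"):
    cv2.imwrite(f"pics/{n}0.png",robot.camera(n)); print(n,robot.calibration(n))
print(robot.calibration("wrist"))
E
```

```text
pics
{'time': 0.0, 'q': array([ 1.02147431e+00,  5.28449332e-01,  1.43390163e+00,  1.79262318e-06,
        1.18141145e+00, -1.78480331e-01]), 'joint_velocities': array([-0.00144402,  0.00040251, -0.00051622, -0.00056909, -0.00128026,
        0.00014297]), 'joint_torque': array([-1.70277446e-03, -4.40051150e+01, -1.76585644e+01,  6.30428153e-02,
        5.82443119e-02, -1.72491709e-04]), 'position': array([0.22604792, 0.58185538, 0.20248225]), 'tool_rot': array([ 1.84360406e-01,  9.82858110e-01, -1.01354010e-03, -3.86907166e-04]), 'ft_force': array([-1.09957344,  0.56587018,  0.23587204]), 'moment': array([ 0.01153024, -0.00043483,  0.01973288]), 'grip_force': 0.0, 'grip_width': 0.08719325221095257}
0.011
top {'fx': 457.7524156105064, 'fy': 457.7524156105064, 'cx': 280.6173950480935, 'cy': 216.46832974593124, 'R': array([[-0.004596  , -0.99995707,  0.00804572],
       [-0.99500278,  0.00377043, -0.09977605],
       [ 0.09974143, -0.00846408, -0.99497739]]), 't': array([-0.01957705,  0.55664963,  1.34357472])}
side {'fx': 538.5550217507, 'fy': 538.5550217507, 'cx': 277.16111476670136, 'cy': 215.596717549972, 'R': array([[ 0.72490929, -0.68871931, -0.01312372],
       [-0.51873843, -0.53326305, -0.6682372 ],
       [ 0.45322947,  0.49121914, -0.74383251]]), 't': array([-0.39015778,  0.32387826,  1.19556816])}
{'fx': 325.19226210127806, 'fy': 325.19226210127806, 'cx': 278.1399849016266, 'cy': 201.15665346390736, 'T_tool_cam': array([[-1.42869381e-03, -9.68686681e-01, -2.48282245e-01,
         6.78111889e-02],
       [ 9.99998966e-01, -1.34306761e-03, -5.14255980e-04,
         1.23984615e-04],
       [ 1.64693078e-04, -2.48282723e-01,  9.68687598e-01,
        -1.80782577e-01],
       [ 0.00000000e+00,  0.00000000e+00,  0.00000000e+00,
         1.00000000e+00]])}
```

View pics/top0.png

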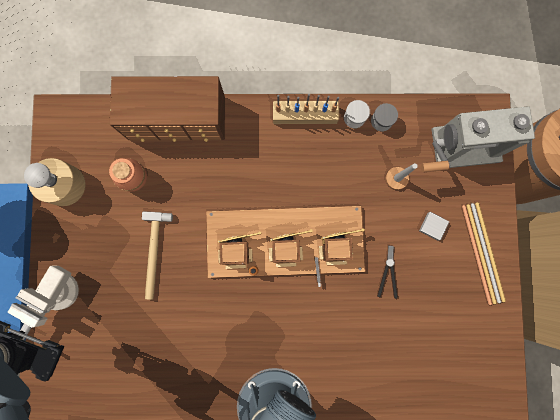

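View pics/side0.png

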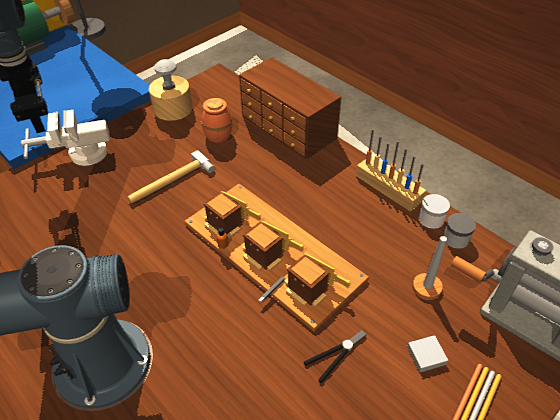

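```bash
python3 - <<'E'
import cv2
t=cv2.imread("pics/top0.png")[195:300,195:380]
s=cv2.imread("pics/side0.png")[170:340,175:385]
cv2.imwrite("pics/tz.png",cv2.resize(t,None,fx=4.3,fy=4.3,interpolation=cv2.INTER_CUBIC))
cv2.imwrite("pics/sz.png",cv2.resize(s,None,fx=3.5,fy=3.5,interpolation=cv2.INTER_CUBIC))
E
```

```text
(no output)
```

View pics/tz.png

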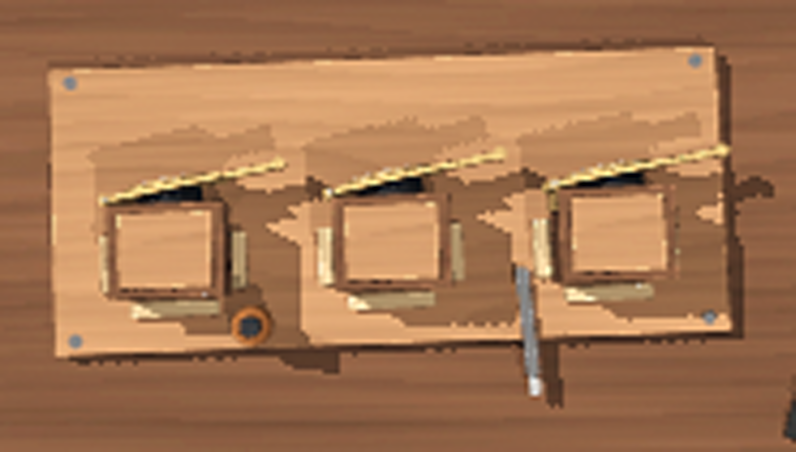

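View pics/sz.png

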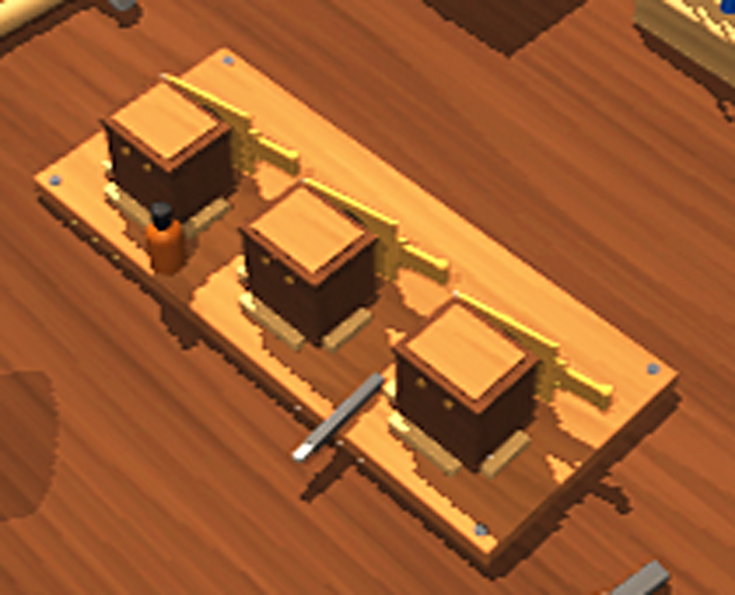

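```bash
cat > h.py <<'E'
import numpy as np
from rig import robot
def cast(n,uv,z):
    c=robot.calibration(n); R,t=c["R"],c["t"]
    uv=np.atleast_2d(uv).astype(float)
    d=np.c_[(uv[:,0]-c["cx"])/c["fx"],(uv[:,1]-c["cy"])/c["fy"],np.ones(len(uv))]@R
    o=-R.T@t
    return o+d*((z-o[2])/d[:,2])[:,None]
tz=lambda p:(np.array(p)+.5)/4.3-.5+195
sz=lambda p:(np.array(p)+.5)/3.5-.5+np.array([175,170])
E
python3 - <<'E'
from h import *
np.set_printoptions(precision=4,suppress=True)
st=cast("top",tz([(69,83),(695,61),(710,318),(75,341)]),.018)
ss=cast("side",sz([(228,61),(653,370),(481,530),(55,181)]),.018)
for P in (st,ss):
    c=P.mean(0); d=(P[0]-P[1])+(P[3]-P[2]); yaw=np.arctan2(-d[0],d[1]); print(P[:,:2],c,yaw)
print("hinge top",cast("top",tz([(104,201),(328,193),(549,185)]),.091))
print("hinge side",cast("side",sz([(164,76),(306,181),(456,293)]),.091))
print("bead top",cast("top",tz([(281,163),(500,155),(724,149)]),.068))
print("bead side",cast("side",sz([(297,160),(446,266),(608,393)]),.068))
print("case top",cast("top",tz([(103,203),(226,198),(231,296),(106,300)]),.093))
print("oil",cast("top",tz([(251,326)]),.08),"punch",cast("top",tz([(523,268),(536,393)]),.027))
E
```

```text
[[ 0.5661  0.1889]
 [ 0.58   -0.251 ]
 [ 0.4002 -0.2577]
 [ 0.3865  0.1829]] [ 0.4832 -0.0342  0.018 ] 0.031420077039260995
[[ 0.5675  0.1847]
 [ 0.5807 -0.2548]
 [ 0.4019 -0.2602]
 [ 0.3873  0.1791]] [ 0.4843 -0.0378  0.018 ] 0.03159205410811183
hinge top [[ 0.4799  0.1545  0.091 ]
 [ 0.4845  0.0066  0.091 ]
 [ 0.4892 -0.1397  0.091 ]]
hinge side [[ 0.4782  0.1478  0.091 ]
 [ 0.4838 -0.0043  0.091 ]
 [ 0.4885 -0.1496  0.091 ]]
bead top [[ 0.506   0.0385  0.068 ]
 [ 0.5108 -0.1092  0.068 ]
 [ 0.5143 -0.2606  0.068 ]]
bead side [[ 0.5061  0.031   0.068 ]
 [ 0.5137 -0.1158  0.068 ]
 [ 0.5141 -0.2661  0.068 ]]
case top [[0.4785 0.1548 0.093 ]
 [0.4814 0.0738 0.093 ]
 [0.4171 0.0704 0.093 ]
 [0.4149 0.1523 0.093 ]]
oil [[0.3973 0.0579 0.08  ]] punch [[ 0.4353 -0.1273  0.027 ]
 [ 0.3497 -0.1352  0.027 ]]
```

Request:
{"method": "jog_arm", "body": {
  "motion": [-0.87, -0.85, 0, 0, 0, 0, 1, -0.87, -0.85, 0, 0, 0, 0, 1, -0.87, -0.85, 0, 0, 0, 0, 1, -0.87, -0.85, 0, 0, 0, 0, 1, -0.87, -0.85, 0, 0, 0, 0, 1, -0.87, -0.85, 0, 0, 0, 0, 1, -0.87, -0.85, 0, 0, 0, 0, 1, -0.87, -0.85, 0, 0, 0, 0, 1, -0.87, -0.85, 0, 0, 0, 0, 1, -0.87, -0.85, 0, 0, 0, 0, 1, -0.87, -0.85, 0, 0, 0, 0, 1, -0.87, -0.85, 0, 0, 0, 0, 1],
  "grip_force": 5
}}

```text
time: 1.6
position: [0.4681, 0.0494, 0.2033]
tool_rot: [0.184, 0.983, 0.0, -0.0]
ft_force: [1.0, 0.6, 0.2]
grip_width: 0.0004
grip_force: 0.0
```

Request:
{"method": "jog_arm", "body": {
  "motion": [0, 0, 0, 0, 0, 1, 1, 0, 0, 0, 0, 0, 1, 1, 0, 0, 0, 0, 0, 1, 1, 0, 0, 0, 0, 0, 1, 1, 0, 0, 0, 0, 0, 1, 1, 0, 0, 0, 0, 0, 1, 1, 0, 0, 0, 0, 0, 1, 1, 0, 0, 0, 0, 0, 1, 1, 0, 0, 0, 0, 0, 1, 1, 0, 0, 0, 0, 0, 1, 1, 0, 0, 0, 0, 0, 1, 1, 0, 0, 0, 0, 0, 1, 1]
}}

```text
time: 3.1
position: [0.4674, 0.051, 0.2032]
tool_rot: [0.569, 0.822, -0.0, -0.0]
ft_force: [0.2, -1.3, 0.5]
grip_width: 0.0004
grip_force: 0.0
```

```bash
cat >> h.py <<'E'
from scipy.spatial.transform import Rotation as Rn
BY=0.0315
H={"l":np.array([.4823,.1546]),"m":np.array([.487,.0046]),"r":np.array([.4917,-.1454])}
def pt(d,th,r,off):
    """point at radius r, off in front (+) of door plane at angle th"""
    p=th+BY; return H[d]+r*np.array([np.sin(p),-np.cos(p)])+off*np.array([np.cos(p),np.sin(p)])
def go(xy,z,th):
    """units of shift (tool axes) and turn from the measured pose to xy,z with tool y along the door normal at th"""
    o=robot.get_obs(); R=Rn.from_quat(o["tool_rot"]).as_matrix()
    s=R.T@(np.r_[xy,z]-o["position"])/.04
    y=np.arctan2(R[1,1],R[0,1]); a=-(th+BY-y)  # tool z down
    print("t",round(o["time"],2),"pos",o["position"].round(4),"yangle",round(y,3),"F",o["ft_force"].round(2),"shift",s.round(2),"turn",round(np.degrees(a)/4,2),"tilt",(R[:2,2]).round(3),"w",round(o["grip_width"],4))
def wproj(X):
    o=robot.get_obs(); c=robot.calibration("wrist")
    T=np.eye(4);T[:3,:3]=Rn.from_quat(o["tool_rot"]).as_matrix();T[:3,3]=o["position"]
    T=T@c["T_tool_cam"]; p=(np.atleast_2d(X)-T[:3,3])@T[:3,:3]
    r=np.hypot(p[:,0],p[:,1]); k=np.arctan2(r,p[:,2])/r*c["fx"]
    return np.c_[c["cx"]+p[:,0]*k,c["cy"]+p[:,1]*k]
E
python3 - <<'E'
from h import *
import cv2
go(pt("l",.166,.099,-.032),.15,.166)
np.set_printoptions(precision=1,suppress=True)
im=robot.camera("wrist")
for d in "lm":
  for th in (.166,):
    X=[np.r_[H[d],.091]]+[np.r_[pt(d,th,.120,0),.068]]
    uv=wproj(X);print(d,uv)
    for p in uv: cv2.circle(im,tuple(int(v) for v in p.round()),3,(255,0,255),1)
cv2.imwrite("pics/w1.png",im)
E
```

```text
t 3.1 pos [0.4674 0.051  0.2032] yangle 0.36 F [ 0.21 -1.29  0.47] shift [-0.02  0.07  1.33] turn 2.33 tilt [-0.001  0.   ] w 0.0004
l [[334.4  94. ]
 [309.  214. ]]
m [[280.6 244.2]
 [264.1 328.6]]
```

View pics/w1.png

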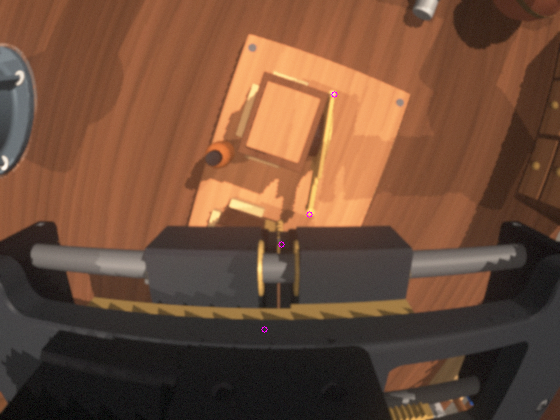

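Request:
{"method": "jog_arm", "body": {
  "motion": [0, 0.05, 0.3, 0, 0, 0.8, 1, 0, 0, 0.3, 0, 0, 0.8, 1, 0, 0, 0.4, 0, 0, 0.73, 1, 0, 0, 0.5, 0, 0, 0, 1, 0, 0, 0.5, 0, 0, 0, 1, 0, 0, 0, 0, 0, 0, 1]
}}

```text
time: 3.9
position: [0.4683, 0.0518, 0.1222]
tool_rot: [0.633, 0.774, -0.001, -0.002]
ft_force: [-0.9, 0.2, 0.1]
grip_width: 0.0006
grip_force: 0.0
```

```bash
python3 - <<'E'
from h import *
go(pt("l",.166,.099,-.032),.058,.166)
E
```

```text
t 3.9 pos [0.4683 0.0518 0.1222] yangle 0.2 F [-0.93  0.16  0.13] shift [-0.03  0.05  1.61] turn 0.04 tilt [-0.004  0.   ] w 0.0006
```

Request:
{"method": "jog_arm", "body": {
  "motion": [0, 0.05, 0.4, 0, 0, 0, 1, 0, 0, 0.4, 0, 0, 0, 1, 0, 0, 0.4, 0, 0, 0, 1, 0, 0, 0.4, 0, 0, 0, 1, 0, 0, 0, 0, 0, 0, 1]
}}

```text
time: 4.53
position: [0.4714, 0.0521, 0.0593]
tool_rot: [0.633, 0.774, -0.0, -0.001]
ft_force: [-0.5, -0.1, 0.3]
grip_width: 0.0006
grip_force: 0.0
```

Request:
{"method": "jog_arm", "body": {
  "motion": [0, 0.05, 0, 0, 0, 0, 1, 0, 0.05, 0, 0, 0, 0, 1, 0, 0.05, 0, 0, 0, 0, 1, 0, 0.05, 0, 0, 0, 0, 1, 0, 0.05, 0, 0, 0, 0, 1, 0, 0.05, 0, 0, 0, 0, 1]
}}

```text
time: 5.28
position: [0.4835, 0.0544, 0.0595]
tool_rot: [0.633, 0.774, -0.0, -0.0]
ft_force: [0.3, 0.6, -0.4]
grip_width: 0.0004
grip_force: 0.0
```

Request:
{"method": "jog_arm", "body": {
  "motion": [0, 0.05, 0, 0, 0, 0, 1, -0.02, 0.13, 0, 0, 0, -0.75, 1, -0.02, 0.13, 0, 0, 0, -0.75, 1, -0.02, 0.13, 0, 0, 0, -0.75, 1, -0.02, 0.13, 0, 0, 0, -0.75, 1, -0.02, 0.13, 0, 0, 0, -0.75, 1]
}}

```text
time: 6.02
position: [0.5115, 0.0588, 0.0594]
tool_rot: [0.526, 0.851, -0.0, -0.0]
ft_force: [-0.3, -0.1, 0.3]
grip_width: 0.0004
grip_force: 0.0
```

```bash
cat >> h.py <<'E'
def where(d):
    "hand radius, and angle of tool y and of door if hand back lies 17.5 mm behind its plane"
    o=robot.get_obs(); R=Rn.from_quat(o["tool_rot"]).as_matrix(); y=R[:2,1]; v=o["position"][:2]-H[d]
    a=np.arctan2(y[1],y[0])-BY; D=np.linalg.norm(v); off=.0175
    th=np.arctan2(v[0],-v[1])-BY+np.arcsin(off/D)
    p=th+BY; n=np.array([np.cos(p),np.sin(p)]); f=o["ft_force"][:2]
    print("t %.2f D %.4f r %.4f tool %.3f door %.3f  Fn %.1f Fu %.1f z %.4f"%(o["time"],D,(D*D-off**2)**.5,a,th,f@n,f@np.array([n[1],-n[0]]),o["position"][2]))
E
python3 -c "
from h import *
where('l')"
```

```text
t 6.03 D 0.1001 r 0.0986 tool 0.432 door 0.440  Fn -0.4 Fu -0.0 z 0.0594
```

```bash
python3 - <<'E'
from h import *
import cv2
a=robot.camera("side"); b=robot.camera("top")
a=cv2.resize(a[165:300,175:335],(640,540),interpolation=cv2.INTER_CUBIC)
cv2.imwrite("pics/s2.png",a)
E
```

```text
(no output)
```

View pics/s2.png

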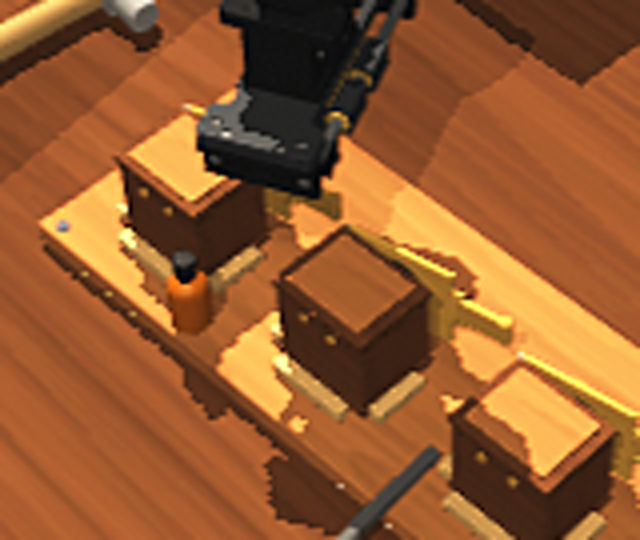

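```bash
python3 - <<'E'
from h import *
import cv2
def proj(n,X):
    c=robot.calibration(n); p=np.atleast_2d(X)@c["R"].T+c["t"]
    return np.c_[c["cx"]+c["fx"]*p[:,0]/p[:,2],c["cy"]+c["fy"]*p[:,1]/p[:,2]]
z=lambda uv:((uv-[175,165])*4).round(0)
for th in (.0,.166,.3,.44,.6):
    print(th,z(proj("side",[np.r_[pt("l",th,.120,0),h] for h in (.068,.048)])).tolist(), "edge",z(proj("side",[np.r_[pt("l",th,.081,0),.068]])).tolist())
o=robot.get_obs();p=o["position"]
print("tip",z(proj("side",[p-[0,0,.011]])))
a=cv2.imread("pics/s2.png")
w=robot.camera("wrist")
print(wproj([np.r_[pt("l",t,.120,0),.068] for t in (.166,.3,.44)]))
cv2.imwrite("pics/w2.png",w)
E
```

```text
0.0 [[311.0, 215.0], [313.0, 235.0]] edge [[270.0, 183.0]]
0.166 [[332.0, 197.0], [333.0, 217.0]] edge [[284.0, 172.0]]
0.3 [[345.0, 181.0], [346.0, 202.0]] edge [[293.0, 161.0]]
0.44 [[356.0, 164.0], [357.0, 184.0]] edge [[300.0, 150.0]]
0.6 [[364.0, 143.0], [364.0, 164.0]] edge [[306.0, 136.0]]
tip [[317. 194.]]
[[253.55027253 268.4247118 ]
 [280.3909481  273.23960332]
 [308.66175686 274.47193411]]
```

View pics/w2.png

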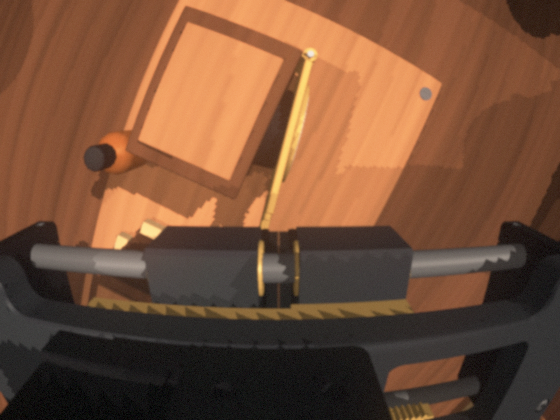

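```bash
python3 - <<'E'
from h import *
import cv2
c=robot.calibration("side")
def proj(X):
    p=np.atleast_2d(X)@c["R"].T+c["t"]
    return np.c_[c["cx"]+c["fx"]*p[:,0]/p[:,2],c["cy"]+c["fy"]*p[:,1]/p[:,2]]
a=robot.camera("side"); x0,y0,k=225,150,12
s=cv2.resize(a[y0:y0+50,x0:x0+60],None,fx=k,fy=k,interpolation=cv2.INTER_CUBIC)
o=robot.get_obs();p=o["position"];R=Rn.from_quat(o["tool_rot"]).as_matrix()
T=lambda *v:p+R@np.array(v)
def d(X,col):
    uv=((proj(X)[0]-[x0,y0]+.5)*k).astype(int); cv2.circle(s,tuple(uv),4,col,-1)
for z in (.011,0,-.03,-.059): d(T(0,0,z),(255,0,255))
for sx in(-1,1):
  for sy in (-1,1):
    d(T(sx*.0095,sy*.015,.011),(0,255,0)); d(T(sx*.0375,sy*.095,-.059),(255,255,0)); d(T(sx*.0375,sy*.0375,-.059),(255,255,255))
w=robot.camera("wrist")[200:310,220:340]; w=cv2.resize(w,(600,550),interpolation=cv2.INTER_CUBIC)
w=cv2.convertScaleAbs(w,alpha=2.5)
s=cv2.convertScaleAbs(s,alpha=1.5)
cv2.imwrite("pics/c3.png",cv2.resize(np.hstack([cv2.resize(s,(600,500)),cv2.resize(w,(545,500))]),(800,350)))
E
```

```text
(no output)
```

View pics/c3.png

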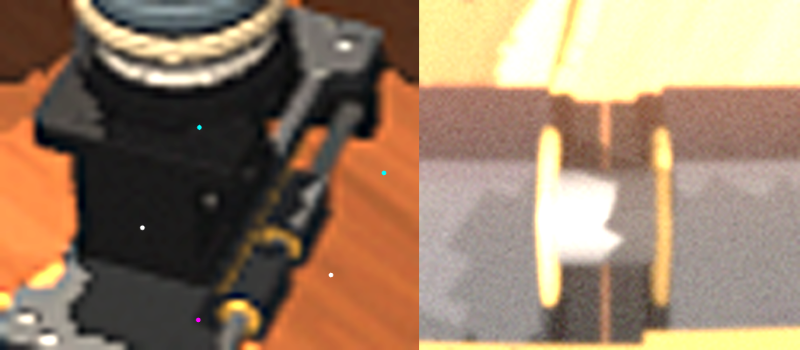

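Request:
{"method": "jog_arm", "body": {
  "motion": [-0.1, 0.4, 0, 0, 0, 0, 1, -0.1, 0.4, 0, 0, 0, 0, 1, 0, 0, 0.12, 0, 0, 0, 1, 0, 0, 0.12, 0, 0, 0, 1, 0, 0, 0.12, 0, 0, 0, 1, 0, 0, 0.08, 0, 0, 0, 1, 0, 0, 0, 0, 0, 0, 1]
}}

```text
time: 7.15
position: [0.543, 0.0658, 0.0415]
tool_rot: [0.527, 0.85, -0.0, -0.0]
ft_force: [0.8, 0.7, -0.1]
grip_width: 0.0003
grip_force: 0.0
```

Request:
{"method": "jog_arm", "body": {
  "motion": [0, 0, 0.05, 0, 0, 0, 1, 0, 0, 0.05, 0, 0, 0, 1, 0, 0, 0.05, 0, 0, 0, 1, 0, 0, 0, 0, 0, 0, 1]
}}

```text
time: 7.65
position: [0.5434, 0.0659, 0.0357]
tool_rot: [0.527, 0.85, -0.0, -0.0]
ft_force: [-0.8, 0.1, -0.3]
grip_width: 0.0007
grip_force: 0.0
```

Request:
{"method": "jog_arm", "body": {
  "motion": [0, 0, 0.05, 0, 0, 0, 1, 0, 0, 0.05, 0, 0, 0, 1, 0, 0, 0.05, 0, 0, 0, 1, 0, 0, 0, 0, 0, 0, 1]
}}

```text
time: 8.15
position: [0.5433, 0.0658, 0.0296]
tool_rot: [0.527, 0.85, -0.0, -0.0]
ft_force: [-0.2, 0.7, 0.1]
grip_width: 0.0004
grip_force: 0.0
```

Request:
{"method": "jog_arm", "body": {
  "motion": [0, 0, 0.03, 0, 0, 0, 1, 0, 0, 0.03, 0, 0, 0, 1, 0, 0, 0.03, 0, 0, 0, 1, 0, 0, 0, 0, 0, 0, 1]
}}

```text
time: 8.65
position: [0.5434, 0.0659, 0.0261]
tool_rot: [0.527, 0.85, -0.0, -0.0]
ft_force: [0.6, -0.1, -0.4]
grip_width: 0.0005
grip_force: 0.0
```

Request:
{"method": "jog_arm", "body": {
  "motion": [0, 0, 0.05, 0, 0, 0, 1, 0, 0, 0.05, 0, 0, 0, 1, 0, 0, 0.05, 0, 0, 0, 1, 0, 0, 0, 0, 0, 0, 1]
}}

```text
time: 9.15
position: [0.5433, 0.0659, 0.02]
tool_rot: [0.527, 0.85, -0.0, -0.0]
ft_force: [0.6, 0.5, -0.2]
grip_width: 0.0006
grip_force: 0.0
```

```bash
python3 - <<'E'
from h import *
import cv2
where('l'); print(robot.get_obs()["ft_force"])
a=robot.camera("side")[150:250,200:320]; a=cv2.resize(a,None,fx=6,fy=6,interpolation=cv2.INTER_CUBIC)
cv2.imwrite("pics/s4.png",cv2.convertScaleAbs(a,alpha=1.3))
E
```

```text
t 9.15 D 0.1077 r 0.1063 tool 0.430 door 0.734  Fn 0.8 Fu 0.1 z 0.0200
[ 0.64323272  0.46724722 -0.1727451 ]
```

View pics/s4.png

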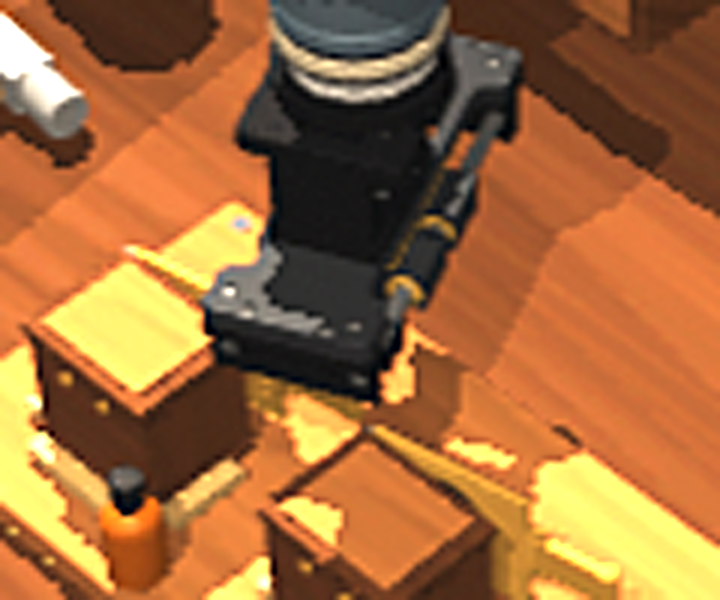

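Request:
{"method": "jog_arm", "body": {
  "motion": [0, 0, -0.5, 0, 0, 0, 1, 0, 0, -0.8, 0, 0, 0, 1, 0, 0, -0.8, 0, 0, 0, 1, 0, 0, -0.4, 0, 0, 1, 1, 0, 0, 0, 0, 0, 1, 1, 0, 0, 0, 0, 0, 1, 1, 0, 0, 0, 0, 0, 0.8, 1, 0, 0, 0, 0, 0, 0, 1]
}}

```text
time: 10.2
position: [0.5434, 0.0659, 0.1203]
tool_rot: [0.634, 0.773, -0.0, 0.0]
ft_force: [-0.4, -0.2, -0.5]
grip_width: 0.0003
grip_force: 0.0
```

```bash
python3 - <<'E'
from h import *
go(pt("l",.166,.099,-.036),.110,.166)
E
```

```text
t 10.2 pos [0.5434 0.0659 0.1203] yangle 0.197 F [-0.39 -0.2  -0.54] shift [-0.   -1.96  0.26] turn -0.01 tilt [ 0. -0.] w 0.0003
```

Request:
{"method": "jog_arm", "body": {
  "motion": [0, -0.65, 0, 0, 0, 0, 1, 0, -0.65, 0, 0, 0, 0, 1, 0, -0.66, 0, 0, 0, 0, 1, 0, 0, 0.5, 0, 0, 0, 1, 0, 0, 0.5, 0, 0, 0, 1, 0, 0, 0.5, 0, 0, 0, 1, 0, 0, 0.4, 0, 0, 0, 1, 0, 0, 0.1, 0, 0, 0, 1, 0, 0, 0, 0, 0, 0, 1]
}}

```text
time: 11.32
position: [0.4667, 0.0506, 0.0403]
tool_rot: [0.634, 0.773, -0.0, -0.0]
ft_force: [-0.3, 0.5, 0.6]
grip_width: 0.0004
grip_force: 0.0
```

Request:
{"method": "jog_arm", "body": {
  "motion": [0, 0.1, 0, 0, 0, 0, 1, 0, 0.1, 0, 0, 0, 0, 1, 0, 0.1, 0, 0, 0, 0, 1, 0, 0.05, 0, 0, 0, 0, 1, 0, 0.05, 0, 0, 0, 0, 1, 0, 0.05, 0, 0, 0, 0, 1]
}}

```text
time: 12.08
position: [0.4843, 0.0541, 0.0402]
tool_rot: [0.634, 0.773, -0.0, -0.0]
ft_force: [-0.3, 0.1, -0.3]
grip_width: 0.0004
grip_force: 0.0
```

```bash
python3 - <<'E'
from h import *
where('l');print(robot.get_obs()["ft_force"])
E
```

```text
t 12.07 D 0.1005 r 0.0990 tool 0.165 door 0.163  Fn -0.3 Fu -0.1 z 0.0402
[-0.28920773  0.08110207 -0.32666567]
```

Request:
{"method": "jog_arm", "body": {
  "motion": [0, 0.05, 0, 0, 0, 0, 1, 0, 0.05, 0, 0, 0, 0, 1, 0, 0.05, 0, 0, 0, 0, 1, 0, 0.05, 0, 0, 0, 0, 1, 0, 0.05, 0, 0, 0, 0, 1]
}}

```text
time: 12.7
position: [0.4934, 0.056, 0.0401]
tool_rot: [0.634, 0.773, -0.001, -0.001]
ft_force: [-1.6, -0.8, -0.2]
grip_width: 0.0004
grip_force: 0.9
```

Request:
{"method": "jog_arm", "body": {
  "motion": [0, 0.05, 0, 0, 0, 0, 1, 0, 0.05, 0, 0, 0, 0, 1, 0, 0.05, 0, 0, 0, 0, 1, 0, 0.05, 0, 0, 0, 0, 1]
}}

```text
time: 13.2
position: [0.5017, 0.0578, 0.0401]
tool_rot: [0.634, 0.773, -0.0, -0.0]
ft_force: [-1.9, 1.2, -0.1]
grip_width: 0.0003
grip_force: 0.8
```

```bash
sed -i 's/off=.0175/off=.0095/' h.py; cat >> h.py <<'E'
import cv2
def sproj(X):
    c=robot.calibration("side"); p=np.atleast_2d(X)@c["R"].T+c["t"]
    return np.c_[c["cx"]+c["fx"]*p[:,0]/p[:,2],c["cy"]+c["fy"]*p[:,1]/p[:,2]]
def brass(d,im=None):
    "brightness ratio of brass along tongue end track for candidate angles"
    im=robot.camera("side") if im is None else im
    hsv=cv2.cvtColor(im,cv2.COLOR_BGR2HSV); m=cv2.inRange(hsv,(22,110,60),(34,255,255))
    out=[]
    for th in np.arange(0,1.8,.05):
        uv=sproj([np.r_[pt(d,th,r,0),h] for r in (.110,.114,.118) for h in (.052,.058,.064)]).round().astype(int)
        out.append(int(sum(m[v,u]>0 for u,v in uv)))
    return out
E
python3 - <<'E'
from h import *
where('l')
a=cv2.imread("pics/side0.png"); print([brass(d,a) for d in "lmr"]); print(brass("l"))
E
```

```text
t 13.20 D 0.0987 r 0.0982 tool 0.165 door 0.262  Fn -1.4 Fu -1.7 z 0.0401
[[0, 0, 0, 0, 3, 3, 2, 0, 0, 0, 0, 0, 0, 0, 0, 0, 0, 0, 0, 0, 0, 0, 0, 0, 0, 0, 0, 0, 0, 0, 0, 0, 0, 0, 0, 0], [0, 0, 0, 0, 2, 4, 2, 0, 0, 0, 0, 0, 0, 0, 0, 0, 0, 0, 0, 0, 0, 0, 0, 0, 0, 0, 0, 0, 0, 0, 0, 0, 0, 0, 0, 0], [0, 0, 0, 0, 3, 4, 1, 0, 0, 0, 0, 0, 0, 0, 0, 0, 0, 0, 0, 0, 0, 0, 0, 0, 0, 0, 0, 0, 0, 0, 0, 0, 0, 0, 0, 0]]
[0, 0, 0, 0, 0, 0, 0, 1, 0, 0, 0, 0, 0, 0, 0, 0, 0, 0, 0, 0, 0, 0, 0, 0, 0, 0, 0, 0, 0, 0, 0, 0, 0, 0, 0, 0]
```

Request:
{"method": "jog_arm", "body": {
  "motion": [0, 0, 0, 0, 0, -0.7, 1, 0, 0, 0, 0, 0, -0.7, 1, -0.01, 0.13, 0, 0, 0, -0.75, 1, -0.01, 0.13, 0, 0, 0, -0.75, 1, -0.01, 0.13, 0, 0, 0, -0.75, 1, -0.01, 0.13, 0, 0, 0, -0.75, 1]
}}

```text
time: 14.0
position: [0.522, 0.0636, 0.0403]
tool_rot: [0.508, 0.861, -0.0, 0.0]
ft_force: [-1.9, -0.2, 1.2]
grip_width: 0.0004
grip_force: 0.9
```

```bash
python3 - <<'E'
from h import *
where('l');print(brass("l"))
E
```

```text
t 14.00 D 0.0993 r 0.0988 tool 0.474 door 0.476  Fn -1.7 Fu -0.8 z 0.0403
[0, 0, 0, 0, 0, 0, 0, 0, 0, 0, 0, 0, 0, 0, 0, 0, 0, 0, 0, 0, 0, 0, 0, 0, 0, 0, 0, 0, 0, 0, 0, 0, 0, 0, 0, 0]
```

Request:
{"method": "jog_arm", "body": {
  "motion": [0, 0.087, 0, 0, 0, -0.5, 1, 0, 0.087, 0, 0, 0, -0.5, 1, 0, 0.087, 0, 0, 0, -0.5, 1, 0, 0.087, 0, 0, 0, -0.5, 1]
}}

```text
time: 14.55
position: [0.5341, 0.0709, 0.0403]
tool_rot: [0.447, 0.895, 0.0, 0.0]
ft_force: [-1.0, -1.9, -0.4]
grip_width: 0.0005
grip_force: 0.9
```

Request:
{"method": "jog_arm", "body": {
  "motion": [0, 0.087, 0, 0, 0, -0.5, 1, 0, 0.087, 0, 0, 0, -0.5, 1, 0, 0.087, 0, 0, 0, -0.5, 1]
}}

```text
time: 14.92
position: [0.5421, 0.0777, 0.0403]
tool_rot: [0.399, 0.917, 0.0, 0.0]
ft_force: [-1.3, -1.1, -0.6]
grip_width: 0.0003
grip_force: 0.9
```

Request:
{"method": "jog_arm", "body": {
  "motion": [0, 0.087, 0, 0, 0, -0.5, 1, 0, 0.087, 0, 0, 0, -0.5, 1, 0, 0.087, 0, 0, 0, -0.5, 1, 0, 0.087, 0, 0, 0, -0.5, 1]
}}

```text
time: 15.42
position: [0.5517, 0.0877, 0.0403]
tool_rot: [0.334, 0.943, 0.0, 0.0]
ft_force: [0.3, -2.0, 0.3]
grip_width: 0.0005
grip_force: 0.9
```

```bash
python3 -c "
from h import *
where('l')"
```

```text
t 15.43 D 0.0964 r 0.0960 tool 0.858 door 0.871  Fn -1.4 Fu 1.5 z 0.0403
```

Request:
{"method": "jog_arm", "body": {
  "motion": [-0.02, 0.087, 0, 0, 0, -0.5, 1, -0.02, 0.087, 0, 0, 0, -0.5, 1, -0.02, 0.087, 0, 0, 0, -0.5, 1, -0.02, 0.087, 0, 0, 0, -0.5, 1]
}}

```text
time: 15.92
position: [0.5618, 0.0972, 0.04]
tool_rot: [0.267, 0.964, -0.0, -0.001]
ft_force: [-1.8, -1.6, -0.0]
grip_width: 0.0004
grip_force: 0.9
```

Request:
{"method": "jog_arm", "body": {
  "motion": [-0.015, 0.087, 0, 0, 0, -0.5, 1, -0.015, 0.087, 0, 0, 0, -0.5, 1, -0.015, 0.087, 0, 0, 0, -0.5, 1, -0.015, 0.087, 0, 0, 0, -0.5, 1]
}}

```text
time: 16.42
position: [0.5712, 0.1081, 0.0403]
tool_rot: [0.2, 0.98, 0.0, 0.0]
ft_force: [-0.5, -0.6, -0.5]
grip_width: 0.0005
grip_force: 0.8
```

```bash
python3 -c "
from h import *
where('l')"
```

```text
t 16.43 D 0.1003 r 0.0998 tool 1.137 door 1.152  Fn -0.7 Fu -0.3 z 0.0403
```

Request:
{"method": "jog_arm", "body": {
  "motion": [-0.02, 0.175, 0, 0, 0, -1, 1, -0.02, 0.175, 0, 0, 0, -1, 1, -0.02, 0.175, 0, 0, 0, -1, 1, -0.02, 0.175, 0, 0, 0, -1, 1, -0.02, 0.175, 0, 0, 0, -1, 1, -0.02, 0.175, 0, 0, 0, -1, 1]
}}

```text
time: 17.18
position: [0.5857, 0.1477, 0.0404]
tool_rot: [-0.009, 1.0, -0.0, 0.0]
ft_force: [-0.9, -1.2, -0.2]
grip_width: 0.0002
grip_force: 0.8
```

```bash
python3 -c "
from h import *
where('l')"
```

```text
t 17.18 D 0.1036 r 0.1032 tool 1.557 door 1.564  Fn -1.2 Fu -0.9 z 0.0404
```

Request:
{"method": "jog_arm", "body": {
  "motion": [0.03, 0.09, 0, 0, 0, -0.5, 1, 0.03, 0.09, 0, 0, 0, -0.5, 1, 0.03, 0.09, 0, 0, 0, -0.5, 1]
}}

```text
time: 17.55
position: [0.5819, 0.1582, 0.0406]
tool_rot: [-0.061, 0.998, -0.0, 0.001]
ft_force: [1.6, -1.9, -0.6]
grip_width: 0.0007
grip_force: 0.9
```

Request:
{"method": "jog_arm", "body": {
  "motion": [0.02, 0.045, 0, 0, 0, -0.25, 1, 0.02, 0.045, 0, 0, 0, -0.25, 1]
}}

```text
time: 17.8
position: [0.5791, 0.1615, 0.0404]
tool_rot: [-0.078, 0.997, -0.0, 0.0]
ft_force: [1.5, -1.5, -0.3]
grip_width: 0.0008
grip_force: 0.9
```

```bash
python3 -c "
from h import *
where('l')"
```

```text
t 17.80 D 0.0971 r 0.0966 tool 1.694 door 1.709  Fn -1.7 Fu 1.2 z 0.0404
```

Request:
{"method": "jog_arm", "body": {
  "motion": [0, 0.04, 0, 0, 0, -0.2, 1, 0, 0.03, 0, 0, 0, -0.2, 1]
}}

```text
time: 18.05
position: [0.5787, 0.1641, 0.0403]
tool_rot: [-0.092, 0.996, -0.0, 0.0]
ft_force: [1.3, -5.2, 0.1]
grip_width: 0.0003
grip_force: 2.1
```

Request:
{"method": "jog_arm", "body": {
  "motion": [0, -0.3, 0, 0, 0, 0, 1, 0, -0.3, 0, 0, 0, 0, 1, 0, -0.2, -0.7, 0, 0, 0, 1, 0, 0, -0.9, 0, 0, 1, 1, 0, 0, -0.7, 0, 0, 1, 1, 0, 0, 0, 0, 0, 1, 1, 0, 0, 0, 0, 0, 1, 1, 0, 0, 0, 0, 0, 1, 1, 0, 0, 0, 0, 0, 1, 1, 0, 0, 0, 0, 0, 1, 1, 0, 0, 0, 0, 0, 1, 1, 0, 0, 0, 0, 0, 1, 1]
}}

```text
time: 19.55
position: [0.5837, 0.132, 0.132]
tool_rot: [0.223, 0.975, -0.0, -0.001]
ft_force: [-0.1, -0.1, -0.0]
grip_width: 0.0007
grip_force: 0.0
```

Request:
{"method": "jog_arm", "body": {
  "motion": [0, 0, 0, 0, 0, 1, 1, 0, 0, 0, 0, 0, 1, 1, 0, 0, 0, 0, 0, 1, 1, 0, 0, 0, 0, 0, 1, 1, 0, 0, 0, 0, 0, 1, 1, 0, 0, 0, 0, 0, 1, 1, 0, 0, 0, 0, 0, 1, 1, 0, 0, 0, 0, 0, 1, 1, 0, 0, 0, 0, 0, 1, 1, 0, 0, 0, 0, 0, 1, 1, 0, 0, 0, 0, 0, 1, 1, 0, 0, 0, 0, 0, 1, 1]
}}

```text
time: 21.05
position: [0.5837, 0.132, 0.1319]
tool_rot: [0.6, 0.8, -0.0, -0.001]
ft_force: [-0.1, -0.7, 0.9]
grip_width: 0.0005
grip_force: 0.0
```

```bash
python3 - <<'E'
from h import *
go(pt("m",.166,.099,-.034),.13,.166)
print(brass("l"))
print([ (round(t,2)) for t in (1.6,1.65,1.7,1.75)])
E
```

```text
t 21.05 pos [0.5837 0.132  0.1319] yangle 0.284 F [-0.06 -0.68  0.88] shift [-4.77 -4.27  0.05] turn 1.23 tilt [-0.001  0.   ] w 0.0005
[0, 0, 0, 0, 0, 0, 0, 0, 0, 0, 0, 0, 0, 0, 0, 0, 0, 0, 0, 0, 0, 0, 0, 0, 0, 0, 0, 0, 0, 0, 0, 0, 0, 0, 0, 3]
[1.6, 1.65, 1.7, 1.75]
```

Request:
{"method": "jog_arm", "body": {
  "motion": [-0.68, -0.61, 0, 0, 0, 0, 1, -0.68, -0.61, 0, 0, 0, 0, 1, -0.68, -0.61, 0, 0, 0, 0, 1, -0.68, -0.61, 0, 0, 0, 0, 1, -0.68, -0.61, 0, 0, 0, 0, 1, -0.68, -0.61, 0, 0, 0, 0, 1, -0.69, -0.61, 0, 0, 0, 0.6, 1, 0, 0, 0, 0, 0, 0.63, 1, 0, 0, 0, 0, 0, 0, 1]
}}

```text
time: 22.22
position: [0.4739, -0.0993, 0.1322]
tool_rot: [0.633, 0.774, 0.0, -0.0]
ft_force: [0.7, -0.5, 0.4]
grip_width: 0.0004
grip_force: 0.0
```

```bash
python3 - <<'E'
from h import *
go(pt("m",.166,.099,-.034),.04,.166)
E
```

```text
t 22.23 pos [ 0.4739 -0.0993  0.1322] yangle 0.2 F [ 0.69 -0.45  0.43] shift [ 0.01 -0.02  2.31] turn 0.04 tilt [-0.  0.] w 0.0004
```

Request:
{"method": "jog_arm", "body": {
  "motion": [0, 0, 0.6, 0, 0, 0, 1, 0, 0, 0.6, 0, 0, 0, 1, 0, 0, 0.6, 0, 0, 0, 1, 0, 0, 0.4, 0, 0, 0, 1, 0, 0, 0.1, 0, 0, 0, 1, 0, 0.1, 0, 0, 0, 0, 1, 0, 0.12, 0, 0, 0, 0, 1, 0, 0.12, 0, 0, 0, 0, 1, 0, 0.1, 0, 0, 0, 0, 1, 0, 0.1, 0, 0, 0, 0, 1, 0, 0.05, 0, 0, 0, 0, 1, 0, 0.04, 0, 0, 0, 0, 1]
}}

```text
time: 23.72
position: [0.4985, -0.0934, 0.0402]
tool_rot: [0.632, 0.775, -0.0, -0.001]
ft_force: [-1.6, -2.0, 1.2]
grip_width: 0.0005
grip_force: 1.1
```

```bash
python3 -c "
from h import *
where('m')"
```

```text
t 23.73 D 0.0987 r 0.0983 tool 0.170 door 0.182  Fn -2.0 Fu 1.7 z 0.0402
```

Contact made; now arc to about 0.47.

Request:
{"method": "jog_arm", "body": {
  "motion": [-0.01, 0.13, 0, 0, 0, -0.75, 1, -0.01, 0.13, 0, 0, 0, -0.75, 1, -0.01, 0.13, 0, 0, 0, -0.75, 1, -0.01, 0.13, 0, 0, 0, -0.75, 1, -0.01, 0.13, 0, 0, 0, -0.75, 1, -0.01, 0.087, 0, 0, 0, -0.5, 1]
}}

```text
time: 24.48
position: [0.5267, -0.0859, 0.0399]
tool_rot: [0.511, 0.86, -0.0, -0.001]
ft_force: [-3.4, 1.0, 0.3]
grip_width: 0.0005
grip_force: 1.1
```

```bash
python3 -c "
from h import *
where('m')"
```

```text
t 24.48 D 0.0988 r 0.0983 tool 0.468 door 0.478  Fn -2.5 Fu -2.5 z 0.0399
```

Request:
{"method": "jog_arm", "body": {
  "motion": [-0.01, 0.087, 0, 0, 0, -0.5, 1, -0.01, 0.087, 0, 0, 0, -0.5, 1, -0.01, 0.087, 0, 0, 0, -0.5, 1]
}}

```text
time: 24.85
position: [0.5373, -0.0821, 0.0401]
tool_rot: [0.465, 0.886, -0.0, -0.0]
ft_force: [-2.9, 0.1, 0.1]
grip_width: 0.0007
grip_force: 1.1
```

Request:
{"method": "jog_arm", "body": {
  "motion": [-0.01, 0.087, 0, 0, 0, -0.5, 1, -0.01, 0.087, 0, 0, 0, -0.5, 1, -0.01, 0.087, 0, 0, 0, -0.5, 1]
}}

```text
time: 25.22
position: [0.5467, -0.0768, 0.0403]
tool_rot: [0.417, 0.909, -0.0, 0.0]
ft_force: [-2.5, -0.3, 0.3]
grip_width: 0.0004
grip_force: 1.0
```

Request:
{"method": "jog_arm", "body": {
  "motion": [-0.01, 0.087, 0, 0, 0, -0.5, 1, -0.01, 0.087, 0, 0, 0, -0.5, 1, -0.01, 0.087, 0, 0, 0, -0.5, 1]
}}

```text
time: 25.6
position: [0.5552, -0.0707, 0.0403]
tool_rot: [0.369, 0.929, -0.0, 0.0]
ft_force: [-2.4, -0.8, 1.0]
grip_width: 0.0003
grip_force: 1.0
```

```bash
python3 -c "
from h import *
where('m')"
```

```text
t 25.60 D 0.1016 r 0.1011 tool 0.783 door 0.798  Fn -2.2 Fu -1.2 z 0.0403
```

Request:
{"method": "jog_arm", "body": {
  "motion": [0.01, 0.087, 0, 0, 0, -0.5, 1, 0.01, 0.087, 0, 0, 0, -0.5, 1, 0.01, 0.087, 0, 0, 0, -0.5, 1, 0.01, 0.087, 0, 0, 0, -0.5, 1]
}}

```text
time: 26.1
position: [0.5639, -0.0594, 0.0406]
tool_rot: [0.304, 0.953, -0.0, 0.001]
ft_force: [-0.6, -2.0, 0.0]
grip_width: 0.0005
grip_force: 1.1
```

Request:
{"method": "jog_arm", "body": {
  "motion": [0, 0.087, 0, 0, 0, -0.5, 1, 0, 0.087, 0, 0, 0, -0.5, 1, 0, 0.087, 0, 0, 0, -0.5, 1]
}}

```text
time: 26.48
position: [0.5689, -0.0503, 0.0404]
tool_rot: [0.253, 0.967, -0.0, 0.0]
ft_force: [0.4, -2.8, -0.4]
grip_width: 0.0005
grip_force: 1.1
```

```bash
python3 -c "
from h import *
where('m')"
```

```text
t 26.48 D 0.0986 r 0.0982 tool 1.027 door 1.045  Fn -2.3 Fu 1.7 z 0.0404
```

Request:
{"method": "jog_arm", "body": {
  "motion": [-0.01, 0.087, 0, 0, 0, -0.5, 1, -0.01, 0.087, 0, 0, 0, -0.5, 1, -0.01, 0.087, 0, 0, 0, -0.5, 1, -0.01, 0.087, 0, 0, 0, -0.5, 1]
}}

```text
time: 26.98
position: [0.5758, -0.0383, 0.0402]
tool_rot: [0.185, 0.983, 0.0, -0.0]
ft_force: [-1.8, -1.6, 1.4]
grip_width: 0.0007
grip_force: 1.1
```

```bash
python3 -c "
from h import *
where('m')"
```

```text
t 26.98 D 0.0986 r 0.0982 tool 1.167 door 1.186  Fn -2.1 Fu -1.1 z 0.0402
```

Request:
{"method": "jog_arm", "body": {
  "motion": [-0.01, 0.173, 0, 0, 0, -1, 1, -0.01, 0.173, 0, 0, 0, -1, 1, -0.01, 0.173, 0, 0, 0, -1, 1, -0.01, 0.173, 0, 0, 0, -1, 1, -0.01, 0.173, 0, 0, 0, -1, 1, -0.01, 0.173, 0, 0, 0, -1, 1]
}}

```text
time: 27.72
position: [0.586, 0.0017, 0.04]
tool_rot: [-0.024, 1.0, 0.0, -0.001]
ft_force: [-0.6, -1.9, 0.8]
grip_width: 0.0003
grip_force: 1.1
```

```bash
python3 -c "
from h import *
where('m')"
```

```text
t 27.73 D 0.0990 r 0.0986 tool 1.587 door 1.606  Fn -1.8 Fu -0.8 z 0.0400
```

Need to reach about 1.74 (7.5°).

Request:
{"method": "jog_arm", "body": {
  "motion": [0, 0.087, 0, 0, 0, -0.5, 1, 0, 0.087, 0, 0, 0, -0.5, 1, 0, 0.045, 0, 0, 0, -0.25, 1, 0, 0.045, 0, 0, 0, -0.25, 1]
}}

```text
time: 28.22
position: [0.5859, 0.0117, 0.0401]
tool_rot: [-0.075, 0.997, -0.0, 0.0]
ft_force: [0.8, -2.7, -0.8]
grip_width: 0.0005
grip_force: 1.1
```

Request:
{"method": "jog_arm", "body": {
  "motion": [0, 0.04, 0, 0, 0, -0.2, 1, 0, 0.03, 0, 0, 0, -0.1, 1]
}}

```text
time: 28.48
position: [0.5855, 0.0145, 0.0402]
tool_rot: [-0.085, 0.996, -0.0, 0.0]
ft_force: [-1.5, -2.9, -1.4]
grip_width: 0.0002
grip_force: 1.8
```

```bash
python3 -c "
from h import *
where('m')"
```

```text
t 28.48 D 0.0990 r 0.0986 tool 1.709 door 1.736  Fn -2.6 Fu -2.0 z 0.0402
```

Request:
{"method": "jog_arm", "body": {
  "motion": [0, -0.3, 0, 0, 0, 0, 1, 0, -0.3, 0, 0, 0, 0, 1, 0, -0.2, -0.7, 0, 0, 0, 1, 0, 0, -0.9, 0, 0, 1, 1, 0, 0, -0.7, 0, 0, 1, 1, 0, 0, 0, 0, 0, 1, 1, 0, 0, 0, 0, 0, 1, 1, 0, 0, 0, 0, 0, 1, 1, 0, 0, 0, 0, 0, 1, 1, 0, 0, 0, 0, 0, 1, 1, 0, 0, 0, 0, 0, 1, 1, 0, 0, 0, 0, 0, 1, 1]
}}

```text
time: 29.98
position: [0.5909, -0.0178, 0.1323]
tool_rot: [0.229, 0.973, 0.0, 0.0]
ft_force: [-0.4, -0.1, -0.2]
grip_width: 0.0007
grip_force: 0.0
```

Request:
{"method": "jog_arm", "body": {
  "motion": [0, 0, 0, 0, 0, 1, 1, 0, 0, 0, 0, 0, 1, 1, 0, 0, 0, 0, 0, 1, 1, 0, 0, 0, 0, 0, 1, 1, 0, 0, 0, 0, 0, 1, 1, 0, 0, 0, 0, 0, 1, 1, 0, 0, 0, 0, 0, 1, 1, 0, 0, 0, 0, 0, 1, 1, 0, 0, 0, 0, 0, 1, 1, 0, 0, 0, 0, 0, 1, 1, 0, 0, 0, 0, 0, 1, 1, 0, 0, 0, 0, 0, 1, 1]
}}

```text
time: 31.48
position: [0.5909, -0.0177, 0.1323]
tool_rot: [0.605, 0.796, 0.0, -0.0]
ft_force: [-0.1, -0.1, 1.0]
grip_width: 0.0006
grip_force: 0.0
```

```bash
python3 - <<'E'
from h import *
go(pt("r",.166,.099,-.034),.13,.166)
im=robot.camera("side"); print(brass("l",im),brass("m",im),brass("r",im))
E
```

```text
t 31.48 pos [ 0.5909 -0.0177  0.1323] yangle 0.271 F [-0.05 -0.1   1.  ] shift [-4.82 -4.27  0.06] turn 1.05 tilt [0. 0.] w 0.0006
[0, 0, 0, 0, 0, 0, 0, 0, 0, 0, 0, 0, 0, 0, 0, 0, 0, 0, 0, 0, 0, 0, 0, 0, 0, 0, 0, 0, 0, 0, 0, 0, 0, 0, 0, 3] [0, 0, 0, 0, 0, 0, 0, 0, 0, 0, 0, 0, 0, 0, 0, 0, 0, 0, 0, 0, 0, 0, 0, 0, 0, 0, 0, 0, 0, 0, 0, 0, 0, 0, 0, 3] [0, 0, 0, 0, 5, 5, 1, 0, 0, 0, 0, 0, 0, 0, 0, 0, 0, 0, 0, 0, 0, 0, 0, 0, 0, 0, 0, 0, 0, 0, 0, 0, 0, 0, 0, 0]
```

Request:
{"method": "jog_arm", "body": {
  "motion": [-0.69, -0.61, 0, 0, 0, 0, 1, -0.69, -0.61, 0, 0, 0, 0, 1, -0.69, -0.61, 0, 0, 0, 0, 1, -0.69, -0.61, 0, 0, 0, 0, 1, -0.69, -0.61, 0, 0, 0, 0, 1, -0.69, -0.61, 0, 0, 0, 0, 1, -0.68, -0.61, 0, 0, 0, 0.5, 1, 0, 0, 0, 0, 0, 0.55, 1, 0, 0, 0, 0, 0, 0, 1]
}}

```text
time: 32.65
position: [0.4782, -0.2498, 0.1323]
tool_rot: [0.633, 0.774, 0.0, 0.0]
ft_force: [0.2, 0.2, 0.2]
grip_width: -0.0
grip_force: 0.0
```

```bash
python3 - <<'E'
from h import *
go(pt("r",.166,.099,-.034),.04,.166)
E
```

```text
t 32.65 pos [ 0.4782 -0.2498  0.1323] yangle 0.2 F [0.2  0.24 0.16] shift [ 0.02 -0.01  2.31] turn 0.04 tilt [0. 0.] w -0.0
```

Request:
{"method": "jog_arm", "body": {
  "motion": [0, 0, 0.6, 0, 0, 0, 1, 0, 0, 0.6, 0, 0, 0, 1, 0, 0, 0.6, 0, 0, 0, 1, 0, 0, 0.4, 0, 0, 0, 1, 0, 0, 0.1, 0, 0, 0, 1, 0, 0.1, 0, 0, 0, 0, 1, 0, 0.12, 0, 0, 0, 0, 1, 0, 0.12, 0, 0, 0, 0, 1, 0, 0.1, 0, 0, 0, 0, 1, 0, 0.1, 0, 0, 0, 0, 1, 0, 0.05, 0, 0, 0, 0, 1, 0, 0.04, 0, 0, 0, 0, 1]
}}

```text
time: 34.15
position: [0.503, -0.2438, 0.0403]
tool_rot: [0.633, 0.775, -0.0, -0.0]
ft_force: [-1.7, -0.7, 1.8]
grip_width: 0.0006
grip_force: 1.0
```

Request:
{"method": "jog_arm", "body": {
  "motion": [-0.01, 0.13, 0, 0, 0, -0.75, 1, -0.01, 0.13, 0, 0, 0, -0.75, 1, -0.01, 0.13, 0, 0, 0, -0.75, 1, -0.01, 0.13, 0, 0, 0, -0.75, 1, -0.01, 0.13, 0, 0, 0, -0.75, 1, -0.01, 0.087, 0, 0, 0, -0.5, 1]
}}

```text
time: 34.9
position: [0.5313, -0.2362, 0.04]
tool_rot: [0.511, 0.86, 0.0, -0.001]
ft_force: [-2.0, -0.2, -0.4]
grip_width: 0.001
grip_force: 1.0
```

```bash
python3 -c "
from h import *
where('r')"
```

```text
t 34.90 D 0.0990 r 0.0985 tool 0.468 door 0.476  Fn -1.8 Fu -0.8 z 0.0400
```

Request:
{"method": "jog_arm", "body": {
  "motion": [-0.01, 0.087, 0, 0, 0, -0.5, 1, -0.01, 0.087, 0, 0, 0, -0.5, 1, -0.01, 0.087, 0, 0, 0, -0.5, 1]
}}

```text
time: 35.28
position: [0.5415, -0.2323, 0.0401]
tool_rot: [0.465, 0.886, 0.0, -0.0]
ft_force: [-2.4, -0.0, -0.5]
grip_width: 0.0003
grip_force: 1.0
```

Request:
{"method": "jog_arm", "body": {
  "motion": [-0.01, 0.087, 0, 0, 0, -0.5, 1, -0.01, 0.087, 0, 0, 0, -0.5, 1, -0.01, 0.087, 0, 0, 0, -0.5, 1]
}}

```text
time: 35.65
position: [0.5498, -0.2272, 0.0401]
tool_rot: [0.417, 0.909, -0.0, -0.001]
ft_force: [-5.7, -2.1, 0.2]
grip_width: 0.0006
grip_force: 2.8
```

Request:
{"method": "jog_arm", "body": {
  "motion": [0, -0.2, 0, 0, 0, 0, 1, 0, -0.2, 0, 0, 0, 0, 1, 0, 0, -0.75, 0, 0, 0, 1, 0, 0, -0.75, 0, 0, 0, 1, 0, 0, -0.75, 0, 0, 0, 1, 0, 0.75, 0, 0, 0, 0, 1, 0, 0.75, 0, 0, 0, 0, 1, 0, 0, 0, 0, 0, 0, 1]
}}

```text
time: 36.65
position: [0.5858, -0.1981, 0.1308]
tool_rot: [0.418, 0.909, 0.0, 0.001]
ft_force: [-0.6, -0.7, -0.1]
grip_width: 0.0007
grip_force: 0.0
```

```bash
python3 - <<'E'
from h import *
go(pt("r",.64,.099,.034),.04,.64)
print(brass("r"))
E
```

```text
t 36.65 pos [ 0.5858 -0.1981  0.1308] yangle 0.709 F [-0.59 -0.73 -0.08] shift [ 0.03 -0.17  2.27] turn 0.54 tilt [ 0.003 -0.001] w 0.0007
[0, 0, 0, 0, 0, 0, 0, 0, 0, 0, 0, 0, 0, 0, 1, 1, 0, 0, 0, 0, 0, 0, 0, 0, 0, 0, 0, 0, 0, 0, 0, 0, 0, 0, 0, 0]
```

Request:
{"method": "jog_arm", "body": {
  "motion": [0, 0, 0.6, 0, 0, 0.5, 1, 0, 0, 0.6, 0, 0, 0, 1, 0, 0, 0.6, 0, 0, 0, 1, 0, 0, 0.47, 0, 0, 0, 1, 0, 0, 0, 0, 0, 0, 1, 0.02, -0.15, 0, 0, 0, 0, 1, 0.02, -0.15, 0, 0, 0, 0, 1, 0, -0.15, 0, 0, 0, 0, 1, 0, -0.12, 0, 0, 0, 0, 1, 0, -0.1, 0, 0, 0, 0, 1, 0, -0.1, 0, 0, 0, 0, 1]
}}

```text
time: 38.08
position: [0.5594, -0.2167, 0.0397]
tool_rot: [0.435, 0.901, 0.0, 0.001]
ft_force: [1.8, 1.7, 1.3]
grip_width: 0.0005
grip_force: 1.0
```

```bash
sed -i 's/def where(d):/def where(d,off=.0095):/; s/D=np.linalg.norm(v); off=.0095/D=np.linalg.norm(v)/' h.py; python3 -c "
from h import *
where('r',-.0095);go(pt('r',.5,.099,.0095),.04,.5)"
```

```text
t 38.08 D 0.0983 r 0.0978 tool 0.640 door 0.631  Fn 2.5 Fu -0.3 z 0.0397
t 38.08 pos [ 0.5594 -0.2167  0.0397] yangle 0.672 F [1.76 1.72 1.27] shift [-0.04 -0.33 -0.01] turn 2.01 tilt [ 0.001 -0.   ] w 0.0005
```

Request:
{"method": "jog_arm", "body": {
  "motion": [-0.01, -0.13, 0, 0, 0, 0.75, 1, -0.01, -0.13, 0, 0, 0, 0.75, 1, -0.01, -0.13, 0, 0, 0, 0.75, 1, -0.01, -0.13, 0, 0, 0, 0.75, 1, -0.01, -0.13, 0, 0, 0, 0.75, 1, -0.01, -0.13, 0, 0, 0, 0.75, 1, -0.01, -0.13, 0, 0, 0, 0.75, 1, -0.01, -0.13, 0, 0, 0, 0.75, 1, -0.01, -0.13, 0, 0, 0, 0.75, 1]
}}

```text
time: 39.2
position: [0.5194, -0.2403, 0.0395]
tool_rot: [0.633, 0.774, 0.0, 0.0]
ft_force: [0.7, 1.9, 1.0]
grip_width: 0.0008
grip_force: 1.0
```

```bash
python3 -c "
from h import *
where('r',-.0095)"
```

```text
t 39.20 D 0.0988 r 0.0984 tool 0.167 door 0.156  Fn 1.0 Fu -1.7 z 0.0395
```

Remaining about 0.156 rad (15 mm); close gently.

Request:
{"method": "jog_arm", "body": {
  "motion": [0, -0.087, 0, 0, 0, 0.5, 1, 0, -0.087, 0, 0, 0, 0.5, 1, 0, -0.06, 0, 0, 0, 0.35, 1, 0, -0.04, 0, 0, 0, 0.25, 1]
}}

```text
time: 39.7
position: [0.5086, -0.2428, 0.0396]
tool_rot: [0.675, 0.738, -0.0, 0.001]
ft_force: [1.6, -0.9, -0.4]
grip_width: 0.0011
grip_force: 1.0
```

Request:
{"method": "jog_arm", "body": {
  "motion": [0, -0.04, 0, 0, 0, 0.25, 1, 0, -0.03, 0, 0, 0, 0.2, 1]
}}

```text
time: 39.95
position: [0.5057, -0.2429, 0.0395]
tool_rot: [0.687, 0.727, -0.0, 0.0]
ft_force: [1.7, -1.1, -0.4]
grip_width: 0.0002
grip_force: 1.0
```

```bash
python3 -c "
from h import *
where('r',-.0095)"
```

```text
t 39.95 D 0.0985 r 0.0981 tool 0.026 door 0.014  Fn 1.7 Fu 1.1 z 0.0395
```

Request:
{"method": "jog_arm", "body": {
  "motion": [0, -0.025, 0, 0, 0, 0, 1, 0, -0.025, 0, 0, 0, 0, 1]
}}

```text
time: 40.2
position: [0.5053, -0.243, 0.0397]
tool_rot: [0.687, 0.727, 0.001, 0.002]
ft_force: [7.4, 0.4, -2.0]
grip_width: 0.0004
grip_force: 3.7
```

Request:
{"method": "jog_arm", "body": {
  "motion": [0, 0.1, 0, 0, 0, 0, 1, 0, 0.4, 0, 0, 0, 0, 1, 0, 0.3, 0, 0, 0, 0, 1, 0, 0, -0.8, 0, 0, 0, 1, 0, 0, -0.9, 0, 0, 0, 1, 0, 0, -0.9, 0, 0, 0, 1, 0, 0.6, -0.9, 0, 0, 0, 1, 0, 0.8, 0, 0, 0, 0, 1, 0, 0.8, 0, 0, 0, 0, 1, 0, 0.8, 0, 0, 0, 0, 1, 0, 0, 0, 0, 0, 0, 1]
}}

```text
time: 41.58
position: [0.6573, -0.2331, 0.179]
tool_rot: [0.686, 0.728, 0.0, 0.0]
ft_force: [-1.0, -0.4, 0.3]
grip_width: 0.0009
grip_force: 0.0
```

```bash
python3 - <<'E'
from h import *
im=robot.camera("side"); print([brass(d,im) for d in "lmr"])
for d,th in zip("lmr",(1.75,1.75,0)): print(d,((sproj(np.r_[pt(d,th,.12,0),.068])-[175,150])*3.5).round())
cv2.imwrite("pics/s5.png",cv2.resize(im[150:320,175:375],None,fx=3.5,fy=3.5,interpolation=cv2.INTER_CUBIC))
E
```

```text
[[0, 0, 0, 0, 0, 0, 0, 0, 0, 0, 0, 0, 0, 0, 0, 0, 0, 0, 0, 0, 0, 0, 0, 0, 0, 0, 0, 0, 0, 0, 0, 0, 0, 0, 0, 3], [0, 0, 0, 0, 0, 0, 0, 0, 0, 0, 0, 0, 0, 0, 0, 0, 0, 0, 0, 0, 0, 0, 0, 0, 0, 0, 0, 0, 0, 0, 0, 0, 0, 0, 0, 3], [2, 5, 2, 0, 0, 0, 0, 0, 0, 0, 0, 0, 0, 0, 0, 0, 0, 0, 0, 0, 0, 0, 0, 0, 0, 0, 0, 0, 0, 0, 0, 0, 0, 0, 0, 0]]
l [[257.  69.]]
m [[393. 163.]]
r [[587. 477.]]
```

View pics/s5.png

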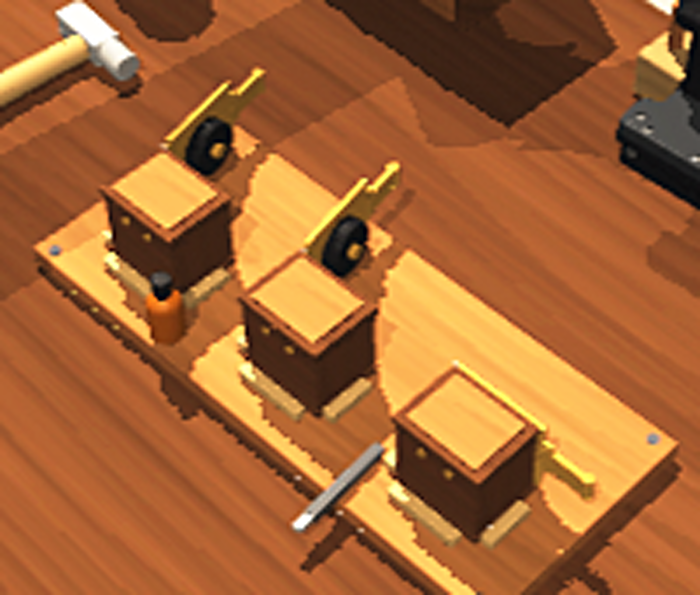

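The picture shows the left and middle doors fully open, with their beads at (260,72) and (395,168). The right door is shut, with its bead at (590,482). The arm is clear of everything.

```bash
python3 -c "
from rig import robot
print(robot.hand_in())"
```

```text
the job is handed in; nothing more can be done
None
```

The right-hand hinge is the one to rework: its door bound at about 0.65 rad (6 N), so I shut it again, and the left and middle doors ran freely and stand open at their stops; the job is handed in, with no verdict shown.

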